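Drop a small carton through the spring flap of a return box

ROBOT

A 6-joint arm with a two-finger parallel gripper is mounted at the origin on the work surface. World frame = base frame: x ahead of the robot, y to its left, z up, the work surface at z = 0. Lengths are in mm, angles in rad, forces in N, time in s.
With the tool pointing down it reaches from about 350 to 875 mm from the base axis. Payload 4.2 kg.
Tool frame: the origin (TCP) lies midway between the tips of the shut fingers; the grasp point (between the pads) lies 19 mm behind it (arm.grasp_offset is the distance from the TCP to the grasp point, in mm); z points along the fingers, y is the line along which they close (so a half turn about z gives the same grasp; the last joint's range is limited). The gripper opens to 85 mm and grips with 20 to 120 N. Pads are 22 mm wide; open, the fingers measure 114 mm over their backs; the gripper's body (76 mm by 85 mm) begins 54 mm behind the grasp point. The pads swing forward as they close: fully open they stand 13 mm farther back than shut.
Start: joints at [-0.999, 0.385, 0.008, 0, -1.194, -0.259], TCP at [192.343, -594.646, 231.312] pointing down, gripper open.
Joint ranges: [-3.14, 3.14], [-1.21, 2.06], [-1.07, 1.41], [-3.16, 2.05], [-2.99, -0.16], [-3.1, 3.1]. Speed limits (rad/s): [2.79, 2.79, 3.14, 3.14, 3.14, 3.14].

INTERFACE

Orientations are given as a unit quaternion [x, y, z, w].
In Python, from bench import arm gives the robot as it stands. The module is installed in compiled form; this text tells all that it offers.
- The arm moves only by the tool servo_tool, never from a script. Its argument "increments" is a list of rows, each a list of 7 numbers: the opening, from 0 (shut) to 1 (fully open), then the shift along the tool's x, y, z in m, then the turn, a rotation vector about the tool's x, y, z in degrees. In form: [[grip, x, y, z, ax, ay, az], ...]. A call has 1 to 12 rows; each row is the pose to reach, as a shift and turn from the pose commanded when the call began, along the tool's axes at that moment; what a row does not reach only later rows make up. A row lasts 1/8 s, in which the tool goes at most 62.5 mm and 10.7 degrees, less where a joint would pass 70% of its speed; a pose out of reach is approached as far as the arm can. A call with a gripper value outside its range is refused whole. The fingers move at their own pace and stop on an object; the grip force is fixed at half the most. Time passes only in rows, so rows that repeat a pose let the fingers close. It gives the time, the measured TCP pose, the force, the opening and the grip force at its end, in the units of the state.
- arm.read_state(): the state, without advancing time (a new reading comes with each control period).
- arm.get_image(name): name is "side" or "top"; returns a dict with "color" (400x640x3 uint8, red, green, blue), "fx", "fy", "cx", "cy" (pixels), "rvec" (rotation vector, rad) and "tvec" (3), from world to camera coordinates, as OpenCV has them. Camera axes: x right, y down, z forward; pixel columns grow to the right and rows downward; lengths in mm; the calibration is good to about 2 mm. A picture is of the moment at which its call begins. There is no depth.
- arm.job_done(): hands the job in; it is judged then, once.
Trained networks look in the newest picture that a camera, given by its name, has taken for a name from the list of things; names that differ only in an ending like _2 or _b are one class to them, and where a whole thing is asked for, a point or a joint stands for the part that bears it (a point fixed in the world has none). Each returns a list of dicts, best first, with "p" (0 to 1); they miss things now and then, are a little off and sometimes report something else, mostly with a low value. They report only what shows in the picture. A call takes as long as a camera call. They do not tell look-alikes from the thing itself.
- arm.look_for(camera, thing): "box" ([centre column, centre row, width, height] in pixels, round what is visible of it).
- arm.spot_point(camera, thing): "centre" ([column, row] in pixels: a listed point, or the origin of a listed thing).
The state is a dict: "clock": time; "joints": joint angles; "joint_vel": joint speeds; "joint_efforts": joint torques, N m; "position": TCP position; "ee_rot": TCP orientation; "contact_force": force on the tool from outside, world axes, zero at the start; "wrist_torque": the same for the moment, N m; "gripper_width": finger opening in mm; "grasp_force": force on a finger pad.
Only numpy, scipy, OpenCV 4.12 (cv2) and the standard library are available. Lean on these libraries where they do the work, as an engineer would, in place of code of your own. Each camera call takes 0.05 s, during which the arm holds its last target. There are 200 camera calls.

TASK

Drop the small black carton on the deck into the return box: with one finger push the self-closing flap open and keep it open, and with the other finger push the carton over the sill so that it falls into the bin, without the flap touching the carton. Do not lift or pick up anything, leave the tins on the deck and the things on the table where they are, and finally draw back so that the flap swings fully shut.

Things in the scene. Friction and masses are not known exactly. Their poses are not given: they have to be found in the camera images.
- return_box: Fixed plywood return box, 330 mm long (x), 300 wide (y). Its x points from the deck through the gateway into the bin, y left, z up; origin on the table under the middle of the sill. Grey deck: x -150 to 0, y -150 to 150, flat top 80 mm above the table. Open-topped bin behind it: x 0 to 180, walls 6 mm thick, sides 100 mm and far wall 90 mm high.
- sill (a point): Middle of the sill, on the deck's top (x 0, y 0, z 80 mm in the box's frame; axes as the box's). Past it (x > 0) the deck ends and things fall into the bin. On the sill a 6 mm wall (x 0 to 6) rises 45 mm above the deck at both sides (|y| 67 to 150 mm); between is the gateway, 134 mm wide, open above (no lintel).
- bin_in (a point): Middle of the bin's floor (x 90, y 0, z 6 mm in the box's frame), 74 mm below the deck. Another tin, 60 mm across and 26 high, already lies loose in the bin; it may be touched.
- rail (a point): Middle of the top of the aluminium guide rail on the deck, right of the carton: 6 mm thick (y -66 to -72 mm in the box's frame), 18 mm high, running along x from the deck's front to the sill.
- flap_hinge (a point): The flap's vertical hinge axis at deck height, at the left end of the gateway (x 3, y 65, z 80 mm in the box's frame). Just left of it stands the fixed steel hinge post, 8 mm thick and 50 mm high (y 65 to 73).
- flap (a joint): Angle of the flap (rad): 0 shut across the gateway (pointing to the box's -y), grows as its free end swings into the bin (to the box's +x), stop at 1.45; it cannot swing towards the deck. A spring shuts it: 0.07 N m when shut, 0.16 N m at the stop (2 to 6 N at a finger 20 to 60 mm from the hinge). Let go wide open, it shuts in about half a second.
- flap_panel: The flap itself: upright aluminium plate 4 mm thick, from 4 to 126 mm from the hinge, its lower edge 5 mm and its upper edge 45 mm above the deck. Origin on the hinge at deck height, panel along its own -y. Its face to the deck is 1 mm behind the sill line when shut.
- carton: The small black lidded carton, the only rectangular thing on the deck: 36 mm (its x) by 50 mm (its y) by 34 mm high, about 150 g; origin at the middle of its underside. It stands 40 to 56 mm (its middle) before the sill, right of the middle of the gateway, its x axis roughly along the box's x.
- carton_mid (a point): Centre of the carton, 17 mm above its underside.
- tin_left: Round aluminium tin 44 mm across, 35 mm high, loose on the deck at the left, before the wall; leave alone. Origin: middle of its underside.
- tin_right: Round aluminium tin 54 mm across, 32 mm high, loose on the deck right of the guide rail; leave alone. Origin: middle of its underside.
- tin_a: Tin 64 mm across, 60 mm high, loose on the table at one side; leave alone. Origin: underside.
- tube_a: White tube 44 mm across, 130 mm high, standing loose on the table at one side; leave alone. Origin: underside.
- tube_b: White tube 44 mm across, 110 mm high, standing loose on the table at one side; leave alone. Origin: underside.
- gift_box: Flat black box 140 x 110 x 30 mm loose on the table at the right; leave alone. Origin: underside.
Not all that is in view belongs to the job. Several things have the shape of the carton; the one meant has the colours described above.

How it is judged:
By the outcome, as a careful person would: the job done as asked, in the order asked, and still so for the second after the job is handed in, with the robot touching nothing.
It also fails if it takes over 35 s, if anything falls off the work surface, if the arm or the gripper's body presses on something with over 40 N, if the wrist force passes 120 N, or if a joint passes its speed limit or range.

## Working session

There is one attempt and no reset: what is moved stays moved. The work goes in short steps, Python scripts to look and compute and a tool call to move; the robot and the scene stay as the last step left them, time stands still between calls to the robot, and variables do not carry over. Pictures are saved under pics/ and viewed, at most 10 in all, crops included, and the job is handed in when it is done.

Besides the shell and the picture viewer there is one more tool, called as name(argument=value, ...) on one line, values as JSON. servo_tool: Moves the arm, as the interface text tells. Its arguments: {"type":"object","properties":{"increments":{"type":"array","items":{"type":"array","items":{"type":"number"}}}},"required":["increments"]}

```bash
mkdir -p pics; cat > h.py <<'E'
import numpy as np, cv2
from bench import arm
from scipy.spatial.transform import Rotation as R
def onplane(im,uv,z):
    K=np.array([[im['fx'],0,im['cx']],[0,im['fy'],im['cy']],[0,0,1.]])
    Rm=cv2.Rodrigues(np.array(im['rvec'],float))[0];t=np.array(im['tvec'],float).ravel()
    d=Rm.T@np.linalg.inv(K)@np.array([uv[0],uv[1],1.]);c=-Rm.T@t
    return c+d*(z-c[2])/d[2]
def proj(im,P):
    K=np.array([[im['fx'],0,im['cx']],[0,im['fy'],im['cy']],[0,0,1.]])
    return cv2.projectPoints(np.array(P,float).reshape(-1,3),np.array(im['rvec'],float),np.array(im['tvec'],float),K,None)[0].reshape(-1,2)
E
cat > a.py <<'E'
from h import *
s=arm.read_state();print({k:np.round(v,3) for k,v in s.items()})
Z=dict(sill=80,rail=98,flap_hinge=80,carton=80,carton_mid=97,bin_in=6,tin_left=80,tin_right=80,return_box=0)
for c in('top','side'):
    im=arm.get_image(c);cv2.imwrite(f'pics/{c}0.png',im['color'][:,:,::-1])
    Rm=cv2.Rodrigues(np.array(im['rvec'],float))[0];print(c,'cam at',(-Rm.T@np.array(im['tvec']).ravel()).round(),'f',im['fx'])
    for n,z in Z.items():
        for d in arm.spot_point(c,n)[:2]: print(c,n,round(d['p'],2),np.round(d['centre'],1),onplane(im,d['centre'],z).round(1))
E
python3 a.py
```

```text
{'clock': np.float64(0.0), 'joints': array([-9.990e-01,  3.860e-01,  7.000e-03, -1.000e-03, -1.194e+00,
       -2.590e-01]), 'joint_vel': array([-0.   ,  0.002,  0.001, -0.   , -0.001,  0.001]), 'joint_efforts': array([ 0.0000e+00, -3.9228e+01,  1.8840e+01,  4.1860e+00, -5.0000e-03,
        0.0000e+00]), 'position': array([ 192.149, -594.113,  230.207]), 'ee_rot': array([-0.156,  0.988,  0.001, -0.   ]), 'contact_force': array([ 0.125,  0.481, -0.069]), 'wrist_torque': array([-0.015, -0.037, -0.001]), 'grasp_force': np.float64(0.0), 'gripper_width': np.float64(85.478)}
top cam at [ 234.  -23. 1449.] f 461.02144076117673
top sill 0.96 [289.5 175.3] [596.8  67.8  80. ]
top rail 0.73 [312.2 196.1] [525.1  -0.   98. ]
top flap_hinge 0.91 [268.9 179.2] [586.8 131.1  80. ]
top carton 0.6 [295.4 186.6] [560.5  50.6  80. ]
top carton 0.52 [295.  251.1] [364.5  56.4  80. ]
top carton_mid 0.8 [289.5 248.4] [371.3  71.3  97. ]
top carton_mid 0.51 [363.7 208.1] [ 483.2 -152.3   97. ]
top bin_in 0.63 [287.4 155.9] [682.1  78.2   6. ]
top bin_in 0.29 [293.2 190.2] [566.6  61.9   6. ]
top tin_left 0.63 [252.1 198.5] [528.3 182.8  80. ]
top tin_right 0.78 [325.8 189.4] [548.4 -41.8  80. ]
top return_box 0.95 [286.6 184.1] [589.   83.1  -0. ]
side cam at [ 430. 1274.  916.] f 498.07599116799145
side sill 0.67 [294.8 220.6] [609.8  68.3  80. ]
side rail 0.75 [341.7 335. ] [448.6 517.9  98. ]
side flap_hinge 0.96 [297.  234.7] [594.4 137.8  80. ]
side carton 0.8 [373.7 241.9] [377.3 153.3  80. ]
side carton 0.63 [313.9 218.6] [554.5  53.   80. ]
side carton_mid 0.85 [373.3 239.9] [379.4 167.   97. ]
side carton_mid 0.57 [341.8 200.2] [475.9 -30.2  97. ]
side bin_in 0.62 [308.7 163. ] [ 623.2 -435.7    6. ]
side tin_left 0.83 [320.7 246.8] [522.6 188.1  80. ]
side tin_left 0.58 [308.9 159.3] [ 609.8 -325.2   80. ]
side tin_right 0.72 [322.4 199.4] [538.3 -56.6  80. ]
side return_box 0.9 [300.3 245.4] [593.4  82.6   0. ]
```

```bash
python3 - <<'E'
import cv2
for c,(x0,y0,x1,y1) in dict(top=(225,115,385,235),side=(230,150,390,270)).items():
    cv2.imwrite(f'pics/{c}0c.png',cv2.resize(cv2.imread(f'pics/{c}0.png')[y0:y1,x0:x1],None,fx=5,fy=5,interpolation=cv2.INTER_CUBIC))
E
```

```text
(no output)
```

View pics/top0.png

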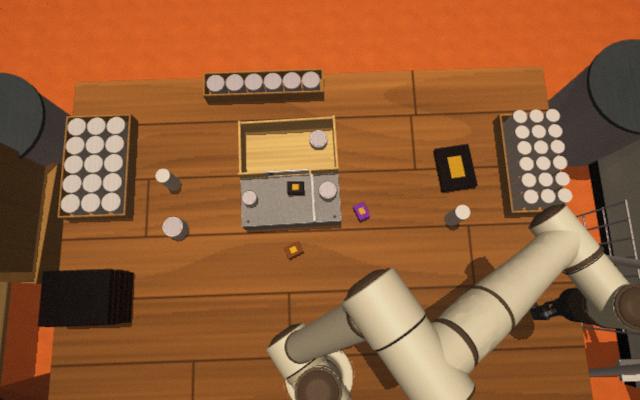

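View pics/top0c.png

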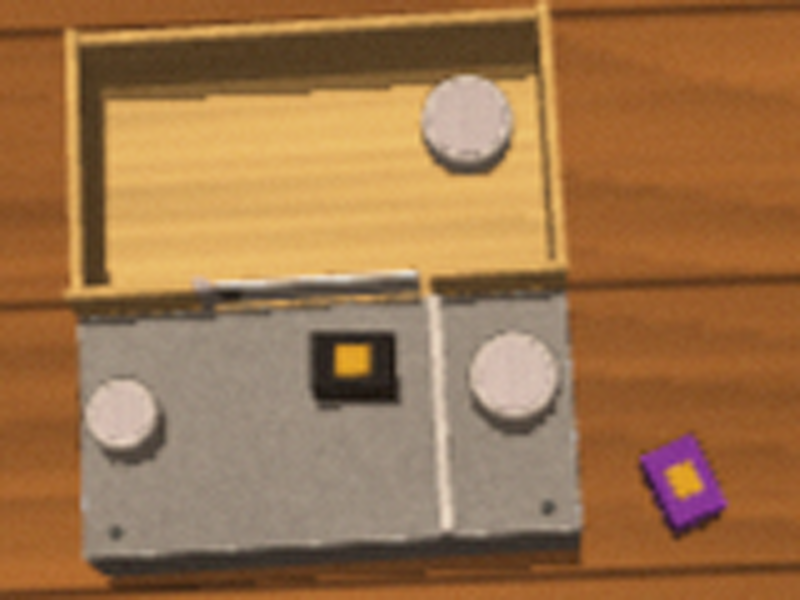

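View pics/side0c.png

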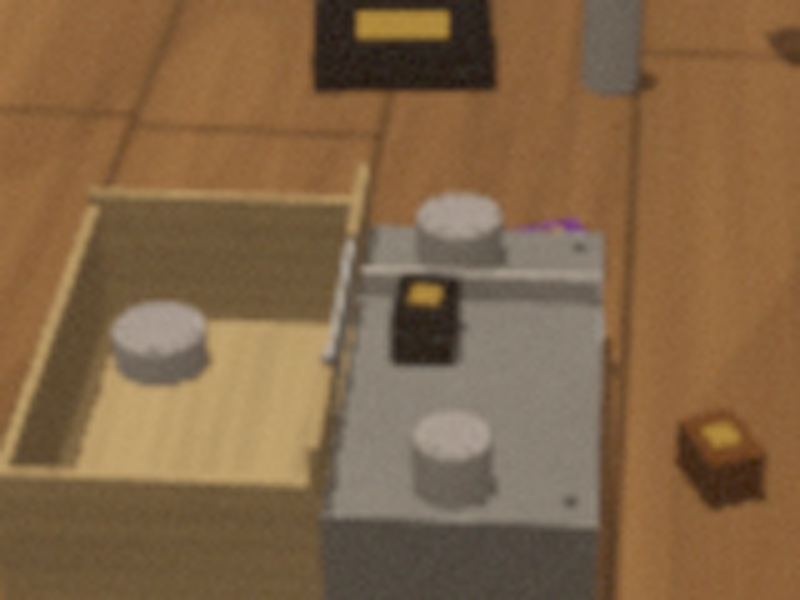

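The top view shows the black carton at crop (353,365), right of the gateway's middle. The rail is at crop u≈440, the shut flap spans (200,290) to (418,275), and the brown and purple cartons are off the box. The side view agrees. Next I fit the box and carton poses.

```bash
cat > fit.py <<'E'
from h import *
from scipy.optimize import least_squares, minimize
def bw(p,P):  # box->world
    c,s=np.cos(p[2]),np.sin(p[2]);P=np.array(P,float).reshape(-1,3)
    return np.c_[p[0]+c*P[:,0]-s*P[:,1],p[1]+s*P[:,0]+c*P[:,1],P[:,2]]
def black(im,roi):
    g=im['color'].max(axis=2).astype(float);x0,y0,x1,y1=roi
    m=np.zeros(g.shape);m[y0:y1,x0:x1]=1;return m,im['color'].astype(float)
def carton(ims,x0,yaw0):
    # fit cuboid silhouettes to dark/orange pixels in both views
    T=[]
    for im,roi in ims:
        c=im['color'].astype(float);x,y,X,Y=roi;c=c[y:Y,x:X]
        dark=np.clip((95-c.max(2))/50,0,1);org=((c[:,:,0]-c[:,:,2])>70)*1.
        T.append((im,roi,np.maximum(dark,org)))
    def cost(q):
        e=0
        for im,(x,y,X,Y),t in T:
            c=[[a,b,z] for a in(-18,18) for b in(-25,25) for z in(80,114)]
            uv=proj(im,bw(q,c));S=8
            h=cv2.convexHull(((uv-[x,y]+.5)*S-.5).astype(np.float32)*16).astype(np.int32)
            m=np.zeros(((Y-y)*S,(X-x)*S),np.float32);cv2.fillPoly(m,[h],1.,shift=4)
            e+=((cv2.resize(m,(X-x,Y-y),interpolation=cv2.INTER_AREA)-t)**2).sum()
        return e
    best=min((minimize(cost,[x0[0],x0[1],y],method='Nelder-Mead',options=dict(initial_simplex=[[x0[0],x0[1],y],[x0[0]+6,x0[1],y],[x0[0],x0[1]+6,y],[x0[0],x0[1],y+.15]])) for y in (yaw0-.2,yaw0,yaw0+.2)),key=lambda r:r.fun)
    return best.x,best.fun
E
cat > b.py <<'E'
from fit import *
t=arm.get_image('top');s=arm.get_image('side')
L=[(t,(225,115),[((180,150,100),(67,30)),((180,-150,100),(543,8)),((-150,150,80),(88,555)),((-150,-150,80),(580,530)),((-150,-69,98),(447,530)),((0,-150,125),(567,270))]),
   (s,(230,150),[((0,150,80),(325,518)),((-150,150,80),(598,522)),((-150,-150,80),(603,232)),((3,-150,125),(363,165)),((180,150,100),(5,472))])]
def res(p):
    return np.concatenate([(proj(im,bw(p,[P for P,_ in l]))-np.array([[(u+.5)/5-.5+o[0],(v+.5)/5-.5+o[1]] for _,(u,v) in l])).ravel() for im,o,l in L])
r=least_squares(res,[597,68,.03],loss='soft_l1');print('box',r.x,r.fun.round(1));np.save('box.npy',r.x)
x,f=carton([(t,(280,175,312,202)),(s,(303,200,328,226))],[555,48],r.x[2]);print('carton',x,f)
c,sn=np.cos(r.x[2]),np.sin(r.x[2]);d=x[:2]-r.x[:2];print('in box',c*d[0]+sn*d[1],-sn*d[0]+c*d[1],x[2]-r.x[2])
E
python3 b.py
```

```text
box [5.96433302e+02 6.95140081e+01 2.80082402e-02] [-0.6  0.2  0.6 -1.3 -0.9  1.4  0.7 -0.   0.2  0.8  0.2 -0.2 -0.6 -0.7
  0.4  0.5  0.2  0.   0.3 -0.2 -3.4  0.3]
carton [5.51121141e+02 4.98483953e+01 2.10956660e-02] 66.57068046875
in box -45.845117066790266 -18.38895187029072 -0.00691257416279133
```

```bash
sed -i 's/,((180,150,100),(5,472))//' b.py; cat >> b.py <<'E'
print('hinge/tip px',proj(t,bw(r.x,[[3,65,130],[3,-61,125],[0,0,80]])).round(1))
o=cv2.resize(t['color'][115:235,225:385,::-1],None,fx=5,fy=5,interpolation=cv2.INTER_CUBIC)
def pl(P,q,col):
    uv=((proj(t,bw(q,P))-[225,115]+.5)*5-.5).astype(int);cv2.polylines(o,[uv.reshape(-1,1,2)],True,col,1)
p=r.x
pl([[-150,150,80],[-150,-150,80],[0,-150,80],[0,150,80]],p,(0,0,255));pl([[0,-67,125],[0,-150,125],[6,-150,125],[6,-67,125]],p,(255,0,0))
pl([[1,61,125],[1,-61,125],[5,-61,125],[5,61,125]],p,(0,255,0));pl([[-150,-66,98],[-150,-72,98],[0,-72,98],[0,-66,98]],p,(255,0,255))
pl([[-18,-25,114],[-18,25,114],[18,25,114],[18,-25,114]],x,(255,255,0));pl([[6,144,100],[180,144,90],[180,-144,90],[6,-144,100]],p,(0,255,255))
cv2.imwrite('pics/ov.png',o)
E
python3 b.py
cat > sim.py <<'E'
import numpy as np,itertools
from scipy.optimize import brentq
yc=-18.4;xc=-45.8
def ev(psi,w,yR,prn=0,T=14):
    u=np.array([np.cos(psi),np.sin(psi)]);v=np.array([u[1],-u[0]])
    R=[u*(-w/2-a*T)+v*b*11 for a in(0,1) for b in(-1,1)]; L=[-k for k in R]
    R=np.array(R);L=np.array(L);k=R[:,0].argmax();fr=R[k]
    out=[]
    for rear in np.arange(-64,9,4.):
        C=np.array([rear,yR])-fr
        Lp=L+C-[3,65]
        th=0
        for P in Lp:
            r=np.hypot(*P); a=np.arctan2(P[1],P[0])  # r cos(a-th) <= -2
            if r>2:
                t=np.pi/2+0+0; # need cos(th-a)<=-2/r -> th-a>=acos(-2/r)
                th=max(th,a+np.arccos(-2/r))
        n=np.array([np.cos(th),np.sin(th)])
        cart=np.array([[rear+a,yc+b] for a in(0,36) for b in(-25,25)])
        d=np.array([np.sin(th),-np.cos(th)])
        clf=min(-2-(c-[3,65])@n for c in cart if (c-[3,65])@d<130) if any((c-[3,65])@d<130 for c in cart) else 99
        gap=min((L+C)[:,1])-(yc+25)
        post=65-max((L+C)[:,1])
        out.append((rear,th,clf,gap,post,(L+C)[:,0].max()))
        if prn: print(np.round(out[-1],2),C.round(1))
    return np.array(out)
for p in(25,30,35,40,45,50,55):
    for w in(50,60,70,80):
        o=ev(np.radians(p),w,yc);m=o[o[:,0]<=0]
        print(p,w,'th@-64 %.2f @0 %.2f  minclear %.1f fingergap %.1f post %.1f maxx %.0f'%(o[0,1],m[-1,1],m[:,2].min(),m[0,3],m[0,4],m[-1,5]))
E
python3 sim.py
```

```text
box [5.96895710e+02 6.97249909e+01 2.68269831e-02] [-0.6  0.   0.6 -1.4 -1.   1.2  0.6 -0.1  0.1  0.7  0.1 -0.2 -0.8 -0.6
  0.1  0.6  0.1  0.1  0.2 -0.2]
carton [5.51558229e+02 4.96088473e+01 3.73539986e-02] 65.919762109375
in box -45.860758287536754 -18.89278340295764 0.01052701553287522
hinge/tip px [[265.7 171.4]
 [308.2 169.2]
 [288.9 175.3]]
25 50 th@-64 0.00 @0 0.93  minclear 20.9 fingergap -3.9 post 36.4 maxx 58
25 60 th@-64 0.04 @0 1.07  minclear 31.0 fingergap 0.4 post 32.2 maxx 67
25 70 th@-64 0.23 @0 1.19  minclear 39.8 fingergap 4.6 post 28.0 maxx 76
25 80 th@-64 0.44 @0 1.28  minclear 44.6 fingergap 8.8 post 23.7 maxx 85
30 50 th@-64 0.00 @0 0.95  minclear 19.7 fingergap -0.0 post 32.3 maxx 55
30 60 th@-64 0.00 @0 1.11  minclear 28.8 fingergap 5.0 post 27.3 maxx 64
30 70 th@-64 0.19 @0 1.24  minclear 39.3 fingergap 10.0 post 22.3 maxx 73
30 80 th@-64 0.43 @0 1.35  minclear 47.6 fingergap 15.0 post 17.3 maxx 81
35 50 th@-64 0.00 @0 0.95  minclear 17.0 fingergap 3.7 post 28.7 maxx 52
35 60 th@-64 0.00 @0 1.14  minclear 25.0 fingergap 9.4 post 22.9 maxx 61
35 70 th@-64 0.11
[... 608 characters left out ...]
25.0 fingergap 24.5 post 8.4 maxx 59
45 80 th@-64 0.09 @0 1.58  minclear 34.0 fingergap 31.6 post 1.4 maxx 66
50 50 th@-64 0.00 @0 0.88  minclear 5.2 fingergap 13.3 post 20.2 maxx 41
50 60 th@-64 0.00 @0 1.21  minclear 13.0 fingergap 21.0 post 12.6 maxx 48
50 70 th@-64 0.00 @0 1.49  minclear 20.0 fingergap 28.6 post 4.9 maxx 54
50 80 th@-64 4.68 @0 1.69  minclear -117.7 fingergap 36.3 post -2.7 maxx 60
55 50 th@-64 0.00 @0 0.87  minclear 1.0 fingergap 16.0 post 18.4 maxx 37
55 60 th@-64 0.00 @0 1.21  minclear 8.7 fingergap 24.1 post 10.2 maxx 42
55 70 th@-64 0.00 @0 1.57  minclear 13.0 fingergap 32.3 post 2.0 maxx 48
55 80 th@-64 4.58 @0 1.82  minclear -120.0 fingergap 40.5 post -6.2 maxx 54
```

View pics/ov.png

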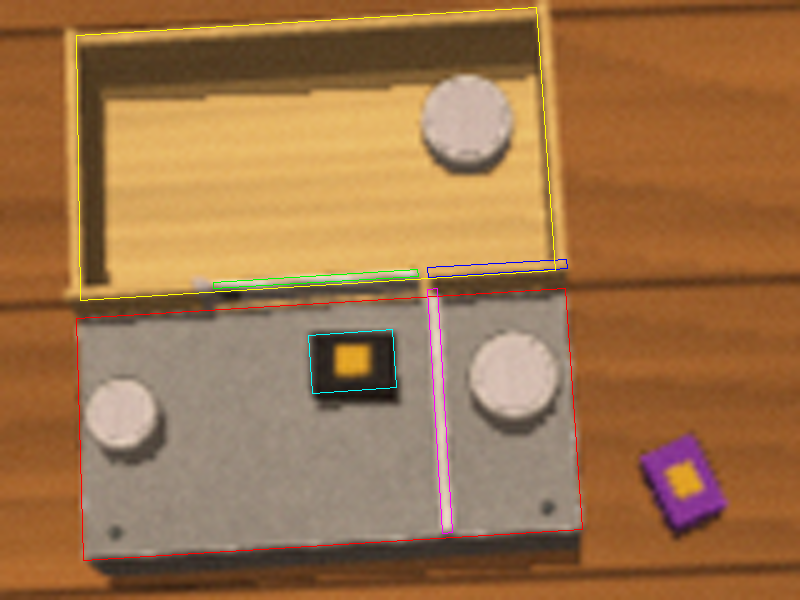

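The overlay matches well: the green flap, pink rail and cyan carton outlines all lie on the picture. I'll set tool y at 38° to the box's x with the fingers 62 mm apart. One straight push then opens the flap ahead of the carton.

```bash
cat > plan.py <<'E'
from fit import *
import sys
p=np.load('box.npy'); 
def tcp(rear,y,w=62,psi=np.radians(38),T=14):
    u=np.array([np.cos(psi),np.sin(psi)]);v=np.array([u[1],-u[0]])
    fr=max((u*(-w/2)+v*b*11 for b in(-1,1)),key=lambda q:q[0])
    C=np.array([rear,y])-fr; return bw(p,[[C[0],C[1],0]])[0][:2]
def delta(rear,y,z,w=62,ang=np.radians(38)):
    s=arm.read_state();Rt=R.from_quat(s['ee_rot']);P=np.array(s['position'])
    a=ang+p[2];yt=np.array([np.cos(a),np.sin(a),0]);zt=np.array([0,0,-1.]);xt=np.cross(yt,zt)
    G=np.r_[tcp(rear,y,w,ang),z];rel=Rt.inv()*R.from_matrix(np.c_[xt,yt,zt])
    print('clock',s['clock'],'pos',P.round(1),'goal',G.round(1),'tool shift',(Rt.inv().apply(G-P)/1000).round(4),'turn',rel.as_rotvec(degrees=True).round(2),'w',round(s['gripper_width'],1),'F',np.round(s['contact_force'],1))
if __name__=='__main__': delta(*map(float,sys.argv[1:4]))
E
python3 plan.py -76 -18.6 220
```

```text
clock 1.2 pos [ 192.4 -594.6  231.3] goal [538.3  77.3 220. ] tool shift [-0.5359  0.5329  0.0113] turn [ 0.    0.   68.38] w 85.5 F [-0.6  0.4 -0.1]
```

servo_tool(increments=[[0.73,-0.041,0.041,0.001,0,0,5.7],[0.73,-0.082,0.082,0.002,0,0,11.4],[0.73,-0.123,0.123,0.003,0,0,17.1],[0.73,-0.165,0.164,0.003,0,0,22.8],[0.73,-0.206,0.205,0.004,0,0,28.5],[0.73,-0.247,0.246,0.005,0,0,34.2],[0.73,-0.289,0.287,0.006,0,0,39.9],[0.73,-0.33,0.328,0.007,0,0,45.6],[0.73,-0.371,0.369,0.008,0,0,51.3],[0.73,-0.412,0.41,0.009,0,0,57],[0.73,-0.453,0.451,0.01,0,0,62.7],[0.73,-0.495,0.492,0.011,0,0,68.4]])

```text
clock: 2.7
position: [512.6, 27.7, 220.7]
ee_rot: [0.428, 0.904, 0.0, 0.0]
contact_force: [0.8, -0.6, 0.4]
gripper_width: 62.1
grasp_force: 0.0
```

```bash
python3 plan.py -76 -18.6 220
```

```text
clock 2.7 pos [512.6  27.7 220.7] goal [538.3  77.3 220. ] tool shift [0.022  0.0513 0.0008] turn [ 0.05  0.03 -0.17] w 62.1 F [ 0.8 -0.6  0.4]
```

servo_tool(increments=[[0.73,0.011,0.026,0,0,0,0],[0.73,0.022,0.051,0,0,0,0],[0.73,0.022,0.051,0.03,0,0,0],[0.73,0.022,0.051,0.06,0,0,0],[0.73,0.022,0.051,0.085,0,0,0],[0.73,0.022,0.051,0.085,0,0,0]])

```text
clock: 3.45
position: [536.0, 74.2, 133.7]
ee_rot: [0.427, 0.904, -0.002, -0.002]
contact_force: [0.0, -0.5, 0.1]
gripper_width: 62.4
grasp_force: 0.0
```

```bash
python3 - <<'E'
from plan import *
delta(-76,-18.6,86)
a=[]
for c,o in(('top',(225,115)),('side',(230,150))):
    im=arm.get_image(c);a.append(cv2.resize(im['color'][o[1]:o[1]+120,o[0]:o[0]+130,::-1],None,fx=3,fy=4.5,interpolation=cv2.INTER_CUBIC) if 0 else cv2.resize(im['color'][o[1]:o[1]+110,o[0]+10:o[0]+110,::-1],None,fx=4,fy=4,interpolation=cv2.INTER_CUBIC))
cv2.imwrite('pics/p1.png',np.hstack(a))
E
```

```text
clock 3.45 pos [536.   74.2 133.7] goal [538.3  77.3  86. ] tool shift [0.0008 0.004  0.0477] turn [-0.26 -0.08 -0.07] w 62.4 F [ 0.  -0.5  0.1]
```

View pics/p1.png

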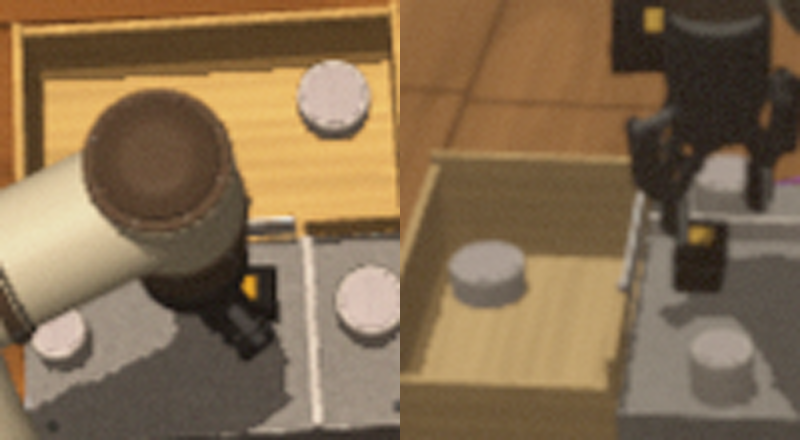

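Side view: the front finger tip is at about px (308,207) and the rear tip at (329,202), with the carton intact between them at (315,214). I'll check the tips against the model.

```bash
python3 - <<'E'
from plan import *
im=arm.get_image('side');s=arm.read_state();P=np.array(s['position']);u=R.from_quat(s['ee_rot']).apply([0,1,0])
for k in(31,38,45):
  for sg in(1,-1):
    for dz in(0,8): q=P+u*sg*k+[0,0,dz];print(sg*k,dz,proj(im,q).round(1))
p_=p
E
```

```text
31 0 [[309.7 210.3]]
31 8 [[309.7 207.9]]
-31 0 [[327.5 203.7]]
-31 8 [[327.5 201.3]]
38 0 [[307.6 211. ]]
38 8 [[307.6 208.7]]
-38 0 [[329.4 202.9]]
-38 8 [[329.5 200.6]]
45 0 [[305.6 211.8]]
45 8 [[305.5 209.4]]
-45 0 [[331.4 202.2]]
-45 8 [[331.4 199.9]]
```

servo_tool(increments=[[0.73,0.001,0.004,0.015,0,0,0],[0.73,0.001,0.004,0.03,0,0,0],[0.73,0.001,0.004,0.042,0,0,0],[0.73,0.001,0.004,0.05,0,0,0],[0.73,0.001,0.004,0.05,0,0,0]])

```text
clock: 4.22
position: [539.3, 78.3, 84.4]
ee_rot: [0.426, 0.905, -0.001, -0.001]
contact_force: [0.1, 0.2, 0.5]
gripper_width: 62.6
grasp_force: 0.0
```

```bash
cat > c.py <<'E'
from plan import *
import sys
rear,y,z=map(float,sys.argv[1:4]);delta(rear,y,z)
t=arm.get_image('top');s=arm.get_image('side')
a=[cv2.resize(im['color'][y0:y0+h,x0:x0+w,::-1],None,fx=f,fy=f,interpolation=cv2.INTER_CUBIC) for im,x0,y0,w,h,f in((t,255,150,60,66,6),(s,285,180,60,66,6))]
cv2.imwrite(sys.argv[4],np.hstack(a))
E
python3 c.py -66 -18.6 83 pics/p2.png
```

```text
clock 4.225 pos [539.3  78.3  84.4] goal [548.3  77.6  83. ] tool shift [-0.0063  0.0065  0.0014] turn [-0.1  -0.02 -0.01] w 62.6 F [0.1 0.2 0.5]
```

View pics/p2.png

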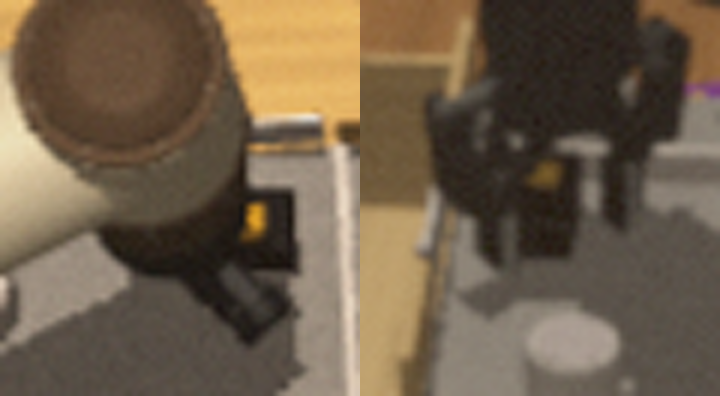

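The carton stands untouched in front of the flap, with the rear finger behind it. I start the push along the box's x.

servo_tool(increments=[[0.73,-0.0035,0.0035,0.001,0,0,0],[0.73,-0.0065,0.007,0.001,0,0,0],[0.73,-0.009,0.01,0.001,0,0,0],[0.73,-0.0115,0.013,0.001,0,0,0],[0.73,-0.014,0.016,0.001,0,0,0],[0.73,-0.014,0.016,0.001,0,0,0]])

```text
clock: 5.08
position: [560.7, 77.7, 84.2]
ee_rot: [0.426, 0.905, -0.0, -0.0]
contact_force: [-3.8, -0.9, 1.4]
gripper_width: 62.3
grasp_force: 1.7
```

```bash
python3 c.py -38 -18.6 83 pics/p3.png
```

```text
clock 5.075 pos [560.7  77.7  84.2] goal [576.3  78.3  83. ] tool shift [-0.0095  0.0125  0.0012] turn [-0.05 -0.02 -0.02] w 62.3 F [-3.8 -0.9  1.4]
```

View pics/p3.png

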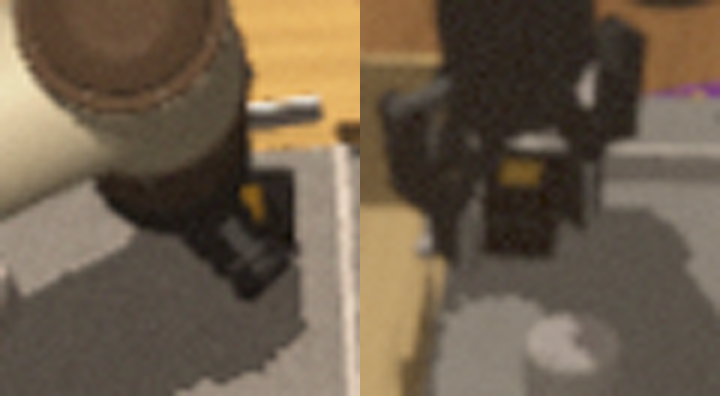

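The carton slid about 10 mm without visible rotation: its right edge stays at u≈293. The flap has started to open ahead of it.

servo_tool(increments=[[0.73,-0.0025,0.003,0.001,0,0,0],[0.73,-0.005,0.0065,0.001,0,0,0],[0.73,-0.0075,0.0095,0.001,0,0,0],[0.73,-0.0095,0.0125,0.001,0,0,0],[0.73,-0.0095,0.0125,0.001,0,0,0]])

```text
clock: 5.8
position: [575.6, 78.4, 82.7]
ee_rot: [0.426, 0.905, -0.001, -0.001]
contact_force: [-6.1, -0.3, 1.2]
gripper_width: 62.4
grasp_force: 2.2
```

```bash
cat > e.py <<'E'
from plan import *
import sys
def edge(c):  # right edge of the dark carton per row (subpixel), box frame at z 114
    c=cv2.resize(c[160:200,285:312].max(axis=2).astype(np.float32),None,fx=1,fy=1)
    out=[]
    for r in range(40):
        row=c[r]; k=[i for i in range(26) if row[i]<60<=row[i+1]]
        if k: i=k[-1]; out.append((160+r,round(float(285+i+(60-row[i])/(row[i+1]-row[i])),1)))
    return out
def tobox(P): c,s=np.cos(p[2]),np.sin(p[2]);d=P[:2]-p[:2];return np.round([c*d[0]+s*d[1],-s*d[0]+c*d[1]],1)
delta(float(sys.argv[1]),-18.6,83)
t=arm.get_image('top')
for r,u in edge(t['color']): print(r,u,tobox(onplane(t,(u,r),114)),end='; ')
E
python3 e.py -26; python3 - <<'E'
import sys;sys.argv=['e','-26']
import cv2
exec(open('e.py').read().split('delta(float')[0])
print('\nstart')
t=arm.get_image('top');im=cv2.imread('pics/top0.png')[:,:,::-1]
for r,u in edge(im): print(r,u,tobox(onplane(t,(u,r),114)),end='; ')
E
```

```text
clock 5.8 pos [575.6  78.4  82.7] goal [588.3  78.7  83. ] tool shift [-0.0079  0.01   -0.0003] turn [-0.14 -0.07 -0.02] w 62.4 F [-6.1 -0.3  1.2]
163 294.2 [ 28.1 -19.9]; 164 294.6 [ 24.9 -20.9]; 165 294.6 [ 21.8 -20.7]; 166 294.7 [ 18.6 -20.9]; 167 295.1 [ 15.4 -21.9]; 168 295.1 [ 12.3 -21.8]; 169 295.3 [  9.2 -22.2]; 170 295.6 [  6. -23.]; 171 295.5 [  2.9 -22.5]; 172 295.2 [ -0.1 -21.4]; 173 295.4 [ -3.2 -21.9]; 174 302.2 [ -7.6 -42. ]; 175 302.2 [-10.7 -41.9]; 176 302.2 [-13.8 -41.7]; 177 302.3 [-16.9 -41.9]; 178 302.5 [-20.  -42.3]; 179 303.2 [-23.2 -44.2]; 180 303.2 [-26.3 -44. ]; 181 303.2 [-29.4 -43.9]; 182 302.8 [-32.3 -42.5]; 183 303.0 [-35.4 -42.9]; 184 302.9 [-38.5 -42.5]; 185 302.7 [-41.5 -41.7]; 186 302.9 [-44.6 -42.2]; 187 302.5 [-47.6 -40.8]; 188 302.2 [-50.6 -39.7]; 189 302.2 [-53.6 -39.6]; 190 301.7 [-56.6 -37.9]; 191 300.8 [-59.4 -35.1]; 192 299.7 [-62.3 -31.7]; 193 298.5 [-65.1 -28. ]; 194 297.0 [-67.8 -23.4]; 
start
182 303.0 [-32.4 -43.1]; 183 303.2 [-35.5 -43.5]; 184 303.2 [-38.5 -43.4]; 185 303.3 [-41.6 -43.5]; 186 303.3 [-44.7 -43.3]; 187 303.3 [-47.7 -43.2]; 188 303.3 [-50.8 -43. ]; 189 303.2 [-53.8 -42.5]; 190 303.4 [-56.9 -43. ]; 191 303.7 [-60.  -43.7]; 192 303.7 [-63.  -43.5]; 193 303.7 [-66.1 -43.4]; 194 303.7 [-69.1 -43.2];
```

servo_tool(increments=[[0.73,-0.0015,0.003,0,0,0,0],[0.73,-0.0035,0.006,0,0,0,0],[0.73,-0.005,0.009,0,0,0,0],[0.73,-0.0065,0.011,0,0,0,0],[0.73,-0.0065,0.011,0,0,0,0]])

```text
clock: 6.52
position: [587.3, 79.8, 82.5]
ee_rot: [0.427, 0.904, -0.002, -0.002]
contact_force: [-6.1, -0.3, 1.4]
gripper_width: 62.1
grasp_force: 2.9
```

```bash
python3 e.py -14; python3 c.py -14 -18.6 83 pics/p4.png >/dev/null
```

```text
clock 6.525 pos [587.3  79.8  82.5] goal [600.3  79.   83. ] tool shift [-0.0089  0.0095 -0.0006] turn [-0.26 -0.1  -0.04] w 62.1 F [-6.1 -0.3  1.4]
160 294.4 [ 37.4 -20.9]; 161 294.2 [ 34.3 -20.2]; 162 294.1 [ 31.2 -19.7]; 163 294.2 [ 28.1 -19.9]; 164 294.3 [ 24.9 -20. ]; 165 294.4 [ 21.8 -20.1]; 166 294.4 [ 18.7 -20. ]; 167 294.3 [ 15.6 -19.5]; 168 294.3 [ 12.5 -19.4]; 169 294.4 [  9.4 -19.5]; 170 301.3 [  4.9 -40. ]; 171 301.9 [  1.7 -41.6]; 172 302.1 [ -1.4 -42.1]; 173 302.2 [ -4.5 -42.2]; 174 302.2 [ -7.6 -42. ]; 175 302.2 [-10.7 -41.9]; 176 302.3 [-13.8 -42. ]; 177 302.2 [-16.9 -41.6]; 178 302.5 [-20.  -42.3]; 179 302.7 [-23.1 -42.7]; 180 302.8 [-26.2 -42.8]; 181 302.7 [-29.3 -42.4]; 182 302.8 [-32.3 -42.5]; 183 302.4 [-35.3 -41.2]; 184 301.7 [-38.3 -38.9]; 185 301.7 [-41.3 -38.7]; 186 301.4 [-44.3 -37.7]; 187 300.0 [-47.1 -33.4]; 188 298.7 [-49.9 -29.4]; 189 297.7 [-52.8 -26.2]; 190 296.8 [-55.6 -23.4]; 191 295.5 [-58.4 -19.4];
```

View pics/p4.png

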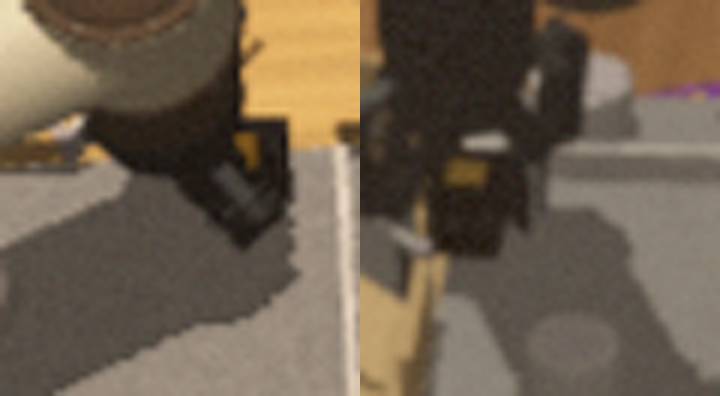

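The carton is square and its front is about 6 mm past the sill. The flap stands well ahead of it, with its tip near crop (260,42). I'll compare with the simulation before the final push.

```bash
python3 - <<'E'
import io,contextlib
with contextlib.redirect_stdout(io.StringIO()): exec(open('sim.py').read())
ev(np.radians(38),62,-18.4,1)
ev(np.radians(38),58,-18.4,0)
from plan import *
def tobox(P): c,s=np.cos(p[2]),np.sin(p[2]);d=P[:2]-p[:2];return np.round([c*d[0]+s*d[1],-s*d[0]+c*d[1]],1)
im=arm.get_image('top');print(tobox(onplane(im,(298.3,157),125)),'TCP box',tobox(np.array(arm.read_state()['position'])))
E
```

```text
[-64.     0.    29.    13.17  19.27  -4.11] [-46.3   9.4]
[-60.     0.    25.    13.17  19.27  -0.11] [-42.3   9.4]
[-56.     0.08  25.53  13.17  19.27   3.89] [-38.3   9.4]
[-52.     0.19  27.52  13.17  19.27   7.89] [-34.3   9.4]
[-48.     0.29  29.14  13.17  19.27  11.89] [-30.3   9.4]
[-44.     0.39  30.38  13.17  19.27  15.89] [-26.3   9.4]
[-40.     0.48  31.27  13.17  19.27  19.89] [-22.3   9.4]
[-36.     0.57  31.85  13.17  19.27  23.89] [-18.3   9.4]
[-32.     0.64  32.18  13.17  19.27  27.89] [-14.3   9.4]
[-28.     0.75  34.32  13.17  19.27  31.89] [-10.3   9.4]
[-24.     0.86  36.41  13.17  19.27  35.89] [-6.3  9.4]
[-20.     0.95  37.8   13.17  19.27  39.89] [-2.3  9.4]
[-16.     1.02  38.71  13.17  19.27  43.89] [1.7 9.4]
[-12.     1.07  39.33  13.17  19.27  47.89] [5.7 9.4]
[-8.    1.12 39.73 13.17 19.27 51.89] [9.7 9.4]
[-4.    1.16 40.01 13.17 19.27 55.89] [13.7  9.4]
[ 0.    1.19 40.19 13.17 19.27 59.89] [17.7  9.4]
[ 4.    1.22 40.31 13.17 19.27 63.89] [21.7  9.4]
[ 8.    1.25 40.39 13.17 19.27 67.89] [25.7  9.4]
[ 42.7 -33.5] TCP box [-9.3 10.3]
```

servo_tool(increments=[[0.73,-0.002,0.0025,0,0,0,0],[0.73,-0.004,0.005,0,0,0,0],[0.73,-0.0055,0.007,0,0,0,0],[0.73,-0.0065,0.0085,0,0,0,0],[0.73,-0.0065,0.0085,0,0,0,0]])

```text
clock: 7.35
position: [599.0, 80.2, 82.5]
ee_rot: [0.427, 0.904, -0.001, -0.001]
contact_force: [-3.4, -0.8, -0.8]
gripper_width: 62.5
grasp_force: 1.7
```

```bash
python3 e.py 2 | cut -c1-900; sed -i 's/(t,255,150,60,66,6),(s,285,180,60,66,6)/(t,235,115,80,90,5),(s,235,165,80,90,5)/' c.py; python3 c.py -14 -18.6 83 pics/p5.png >/dev/null
```

```text
clock 7.35 pos [599.   80.2  82.5] goal [616.3  79.4  83. ] tool shift [-0.0117  0.0128 -0.0005] turn [-0.15 -0.04 -0.03] w 62.5 F [-3.4 -0.8 -0.8]
160 294.2 [ 37.5 -20.3]; 161 294.3 [ 34.3 -20.5]; 162 294.3 [ 31.2 -20.3]; 163 294.5 [ 28.  -20.8]; 164 301.1 [ 23.6 -40.4]; 165 301.3 [ 20.5 -40.8]; 166 301.3 [ 17.4 -40.7]; 167 301.3 [ 14.3 -40.5]; 168 301.3 [ 11.2 -40.3]; 169 301.6 [  8.  -41.1]; 170 302.0 [  4.8 -42.1]; 171 302.0 [  1.7 -41.9]; 172 302.0 [ -1.4 -41.8]; 173 302.0 [ -4.5 -41.6]; 174 302.2 [ -7.6 -42. ]; 175 302.3 [-10.7 -42.2]; 176 302.3 [-13.8 -42. ]; 177 302.3 [-16.9 -41.9]; 178 302.2 [-19.9 -41.4]; 179 301.4 [-22.9 -38.8]; 180 301.2 [-25.9 -38.1]; 181 301.3 [-29.  -38.2]; 182 301.2 [-32.  -37.8]; 183 300.1 [-34.9 -34.3]; 184 298.6 [-37.7 -29.7]; 185 297.6 [-40.5 -26.6]; 186 296.6 [-43.4 -23.4]; 187 295.7 [-46.3 -20.6];
```

View pics/p5.png

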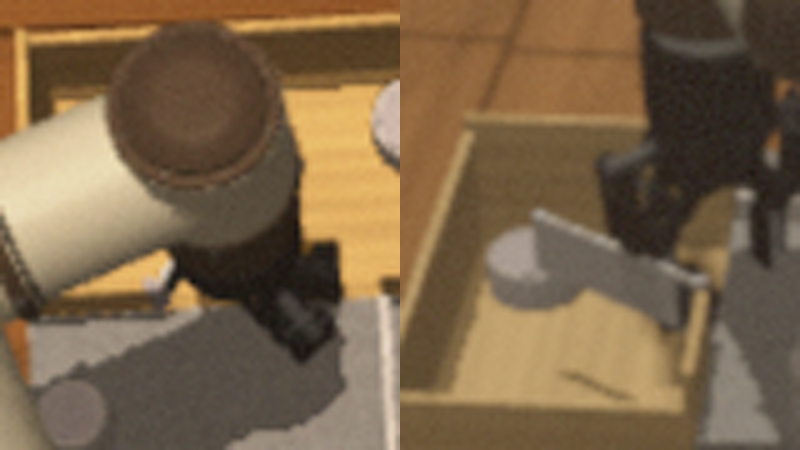

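The flap stands wide open (side view (540,210) to (700,280)) and the carton is just tipping over the sill. I push on.

servo_tool(increments=[[0.73,-0.003,0.0035,0,0,0,0],[0.73,-0.006,0.007,0,0,0,0],[0.73,-0.0085,0.0105,0,0,0,0],[0.73,-0.011,0.0135,0,0,0,0],[0.73,-0.0125,0.0155,0,0,0,0],[0.73,-0.0125,0.0155,0,0,0,0]])

```text
clock: 8.25
position: [620.7, 81.3, 83.5]
ee_rot: [0.426, 0.905, 0.0, 0.001]
contact_force: [-1.0, -2.0, -0.6]
gripper_width: 62.6
grasp_force: 1.3
```

```bash
python3 e.py 2; python3 c.py -14 -18.6 83 pics/p6.png >/dev/null
```

```text
clock 8.25 pos [620.7  81.3  83.5] goal [616.3  79.4  83. ] tool shift [ 0.0014 -0.0046  0.0005] turn [ 0.08  0.04 -0.02] w 62.6 F [-1.  -2.  -0.6]
160 302.2 [ 35.9 -44.4]; 161 302.2 [ 32.8 -44.2]; 162 302.2 [ 29.7 -44. ]; 163 302.2 [ 26.6 -43.9]; 164 302.3 [ 23.4 -44. ]; 165 302.6 [ 20.2 -44.7]; 166 303.0 [ 17.1 -45.8]; 167 303.1 [ 13.9 -45.9]; 168 303.1 [ 10.8 -45.7]; 169 303.1 [  7.7 -45.6]; 170 300.5 [  5.1 -37.6]; 171 300.2 [  2.1 -36.6]; 172 300.2 [ -1.  -36.4]; 173 300.2 [ -4.1 -36.2]; 174 300.1 [ -7.2 -35.8]; 175 300.2 [-10.3 -35.9]; 176 299.6 [-13.3 -34. ]; 177 297.8 [-16.  -28.4]; 178 296.7 [-18.9 -25. ]; 179 295.7 [-21.8 -21.8];
```

View pics/p6.png

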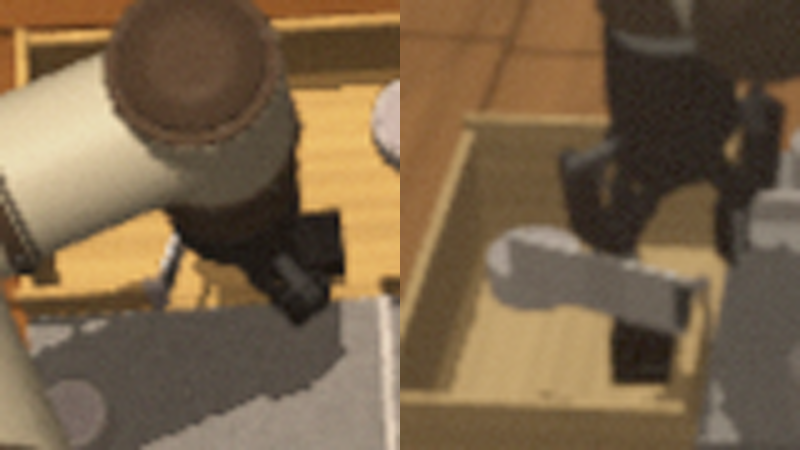

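The carton lies on the bin floor (side crop (640,350)), clear below the flap. I draw straight back and then up.

servo_tool(increments=[[0.73,0.006,-0.008,0,0,0,0],[0.73,0.012,-0.016,0,0,0,0],[0.73,0.018,-0.024,0,0,0,0],[0.73,0.025,-0.032,0,0,0,0],[0.73,0.031,-0.04,0,0,0,0],[0.73,0.038,-0.048,0,0,0,0],[0.73,0.044,-0.056,0,0,0,0],[0.73,0.052,-0.067,0,0,0,0],[0.73,0.052,-0.067,-0.02,0,0,0],[0.73,0.052,-0.067,-0.06,0,0,0],[0.73,0.052,-0.067,-0.11,0,0,0],[0.73,0.052,-0.067,-0.16,0,0,0]])

```text
clock: 9.9
position: [534.4, 78.6, 244.8]
ee_rot: [0.426, 0.905, 0.0, -0.0]
contact_force: [0.1, 1.1, -0.7]
gripper_width: 62.4
grasp_force: 0.0
```

servo_tool(increments=[[0.73,0.02,-0.045,0,0,0,0],[0.73,0.04,-0.09,0,0,0,0],[0.73,0.05,-0.13,0,0,0,0],[0.73,0.05,-0.13,0,0,0,0],[0.73,0.05,-0.13,0,0,0,0],[0.73,0.05,-0.13,0,0,0,0]])

```text
clock: 10.65
position: [403.7, 34.9, 243.2]
ee_rot: [0.426, 0.905, -0.0, 0.0]
contact_force: [0.5, 0.5, -0.2]
gripper_width: 62.6
grasp_force: 0.0
```

```bash
python3 - <<'E'
from plan import *
s=arm.read_state();print(s['clock'],s['position'],s['contact_force'])
im=arm.get_image('top')
def tobox(P): c,s=np.cos(p[2]),np.sin(p[2]);d=P[:2]-p[:2];return np.round([c*d[0]+s*d[1],-s*d[0]+c*d[1]],1)
for n,z in dict(carton=6,carton_mid=23,tin_left=80,tin_right=80,flap_panel=80).items():
    for d in arm.spot_point('top',n)[:3]: print(n,round(d['p'],2),np.round(d['centre'],1),tobox(onplane(im,d['centre'],z)))
old=cv2.imread('pics/top0.png')[:,:,::-1].astype(int);new=im['color'].astype(int)
df=np.abs(old-new).max(2)
a,b=[x.astype(int) for x in (proj(im,bw(p,[[3,61,125]]))[0],proj(im,bw(p,[[3,-61,125]]))[0])];print('flap px',a,b)
for k in np.linspace(.1,.9,7):
    q=(a+(b-a)*k).astype(int);print(q,old[q[1]-1:q[1]+2,q[0]].mean(1).round(),new[q[1]-1:q[1]+2,q[0]].mean(1).round())
E
```

```text
10.65 [403.68310777  34.8560246  243.2237055 ] [ 0.50423441  0.52882445 -0.15275493]
carton 0.74 [294.7 252.8] [-230.7   -1.8]
carton 0.69 [359.2 214.4] [-122.4 -212.1]
carton 0.48 [292.2 163.2] [59.7 -8.2]
carton_mid 0.63 [362.1 209.1] [-109.  -221.1]
carton_mid 0.62 [294.7 163. ] [ 54.8 -17.2]
carton_mid 0.48 [293.4 246.1] [-2.115e+02  2.000e-01]
tin_left 0.78 [249.8 199.3] [-67.6 121.9]
tin_right 0.59 [325.8 192.2] [ -60.2 -109.6]
tin_right 0.33 [291.  177.1] [-6.1 -6.2]
flap_panel 0.73 [265.9 175.4] [ 4.1 70.4]
flap px [267 171] [308 169]
[271 170] [172. 171. 210.] [175. 176. 214.]
[276 170] [170. 163. 208.] [176. 169. 213.]
[282 170] [172. 186. 158.] [173. 190. 161.]
[287 170] [175. 203. 133.] [167. 206. 139.]
[292 169] [171. 166. 215.] [ 27.  34. 202.]
[298 169] [173. 182. 171.] [ 29.  81. 157.]
[303 169] [171. 201. 134.] [ 34. 176. 129.]
```

The flap pixels match the shut state at the start, the carton is in the bin, and the tins are in place.

```bash
python3 -c "
from bench import arm
print(arm.job_done())"
```

```text
the job is handed in; nothing more can be done
None
```

The black carton is in the bin, the flap is fully shut, the deck tins measured where they stood, the arm is clear of the box, and the job was handed in at about 11 s on the robot's clock.

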